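# Slide the loaded tea tray across the gap onto the bamboo rack

## Task

Slide the loaded tea tray off the plywood step, across the open gap and onto the slatted bamboo rack until it is fully home: flat on the deck, square between the side rails, its nose against the end rail. The tray is nose-heavy, so hold its tail down gently with the fingertips while the nose is out over the gap: it must stay level and never sag. Press and push softly throughout, do not shift the tea things standing on it, leave the bowl and the tea caddy by the gap and the light switch alone, and let go when it is home.

Things in the scene. Friction and masses are not known exactly. Their poses are not given: they have to be found in the camera images.
- tray: rimless bamboo tea tray, 250 long (its y) x 160 wide (its x) x 18 mm high: a 12 mm board with square ends on two round runners along y at x = -66 and +66 mm; too wide and low to be gripped. 0.28 kg, some 0.95 kg loaded. Origin: centre of its underside; +y to its nose (towards the rack), z up. It slides easily (friction 0.15, varying by 20 percent); fingertips pressed on it grip well
- tray_nose (a point): middle of the tray's leading end, at the board's half thickness (tray frame 0, 125, 12 mm). The loaded tray's centre of mass lies 85 to 97 mm behind this point, so left to itself the tray tips into the gap before its nose reaches the rack
- tray_tail (a point): middle of the tray's rear end, at the board's half thickness (tray frame 0, -125, 12 mm). The top is bare for 85 mm ahead of it. About 5 to 9 N pressed down near it holds the nose up over the gap, 11 to 16 N also draw the tray along in long strokes; over 25 N is too hard. Once it has left the step a press here tips the tray the other way, but the tray then lies safely by itself
- step: fixed plywood step (low bench) on the counter, 260 (x) x 270 (y) x 90 mm high, flat top at z = 90 mm. Origin: centre of its underside; its edge on the gap is at y = +135 mm, the rack beyond in +y. The tray starts on it, nose towards the gap, up to 15 mm sideways and 0.1 rad out of line
- rack: fixed slatted bamboo tray rack, 234 (x) x 280 mm (y), deck at z = 90 mm of its frame, level with the step or up to 2.5 mm lower. Origin: centre of its underside; +y away from the step. Rounded entry edge at y = -138 mm; end rail 26 mm high, inner face at y = +125 mm; side rails 22 mm high, inner faces at x = -88 and +88 mm, flaring from y = -60 mm out to +-105 mm at y = -113 mm
- rack_entry (a point): axis of the rack's rounded entry pole (radius 8 mm), at deck height. The open gap between step and rack is about 120 to 140 mm wide; the rack is up to 12 mm sideways and 0.04 rad out of line with the step
- rack_end (a point): middle of the end rail's inner face, 12 mm above the deck: where the tray's nose point comes to lie when it is home (sideways play apart)
- teapot: white porcelain teapot with lid, belly 92 mm across, 107 mm high, spout to its +x and handle to its -x reaching 90 and 79 mm from its axis; stands on the front half of the tray. Origin: centre of its foot, z up. About 0.4 to 0.5 kg
- pot_place (a point): point on the tray's top about which the teapot stands (tray frame 0, 69, 18 mm); the teapot starts within 7 mm of it
- tumbler_l: glass tumbler, 58 mm across, 74 mm high, standing at the middle of the tray, at its x = -42 mm. Origin: centre of its foot
- cup_place_l (a point): point on the tray's top about which tumbler_l stands (tray frame -42, -3, 18 mm); it starts within 4 mm of it
- tumbler_r: the same kind of tumbler, at the tray's x = +42 mm. Origin: centre of its foot
- cup_place_r (a point): point on the tray's top about which tumbler_r stands (tray frame 42, -3, 18 mm); it starts within 4 mm of it
- slop_bowl: bowl, 96 mm across, 48 mm high, standing on the counter in the gap, below the tray's path. Origin: centre of its foot
- tea_caddy: round steel tea caddy, 75 mm across, 112 mm high, on the counter at the far mouth of the gap, beside the tray's path. Origin: centre of its foot
- light_switch (a joint): toggle of the light switch on its white block on the counter, rad: 0 leaning towards the robot, 0.9 away from it

How it is judged:
By the outcome, as a careful person would: the job done as asked, in the order asked, and still so for the second after the job is handed in, with the robot touching nothing.
It also fails if it takes over 67 s, if anything falls off the work surface, if the arm or the gripper's body presses on something with over 40 N, if the wrist force passes 120 N, or if a joint passes its speed limit or range.

## Robot

A 7-joint arm with a two-finger parallel gripper is mounted at the origin on the work surface. World frame = base frame: x ahead of the robot, y to its left, z up, the work surface at z = 0. Lengths are in m, angles in rad, forces in N, time in s.
With the tool pointing down it reaches from about 0.425 to 0.875 m from the base axis. Payload 8.4 kg.
Tool frame: the origin (TCP) lies at the very end of the fingers, on their centre line; the grasp point (between the pads) lies 19 mm behind it (r.hold_point_z is the distance from the TCP to the grasp point, in m); z points along the fingers, y is the line along which they close (so a half turn about z gives the same grasp; the last joint's range is limited). The gripper opens to 85 mm and grips with 20 to 120 N. Pads are 22 mm wide; open, the fingers measure 114 mm over their backs; the gripper's body (76 mm by 85 mm) begins 54 mm behind the grasp point. The pads swing forward as they close: fully open they stand 13 mm farther back than shut.
Start: joints at [-1.366, 0.333, 0.04, 1.465, -0.013, 1.343, -0.059], TCP at [0.194, 0.62, 0.231] pointing down, gripper open.
Joint ranges: [-2.58, 2.58], [-0.38, 2.09], [-1.3, 1.39], [0.25, 2.4], [-1.5, 4.64], [0.08, 2.09], [-2.65, 2.65]. Speed limits (rad/s): [2.22, 2.22, 2.79, 2.79, 3.14, 3.14, 3.14].

## Interface

Orientations are given as a rotation vector (axis times angle).
In Python, from workcell import r gives the robot as it stands.
- The arm moves only by the tool play_rows, never from a script. Its argument "moves" is text: rows parted by semicolons, each of 7 numbers parted by spaces: the shift along the tool's x, y, z in mm, then the turn, a rotation vector about the tool's x, y, z in degrees, then the opening, from 0 (shut) to 1 (fully open). In form: x y z wx wy wz gripper; .... A call has 1 to 8 rows; each row shifts and turns the commanded pose from where the row before left it, along the tool's axes as they then stand; what a row does not reach is not made up. A row lasts 1/12 s, in which the tool goes at most 41.7 mm and 7.16 degrees, less where a joint would pass 70% of its speed; a pose out of reach is approached as far as the arm can. A call with a gripper value outside its range is refused whole. The fingers move at their own pace and stop on an object; the grip force is fixed at half the most. Time passes only in rows, so rows that do not move let the fingers close. It gives the time, the measured TCP pose, the force, the opening and the grip force at its end, in the units of the state.
- r.sense(): the state, without advancing time (a new reading comes with each control period).
- r.camera(name): name is "side" or "top"; returns the picture (420x560x3 uint8, blue, green, red); there is no depth.
- r.camera_model(name): a dict with "K" (3x3 intrinsics, pixels), "world_to_cam" (4x4, takes a point from world to camera coordinates). Camera axes: x right, y down, z forward; pixel columns grow to the right and rows downward; lengths in m; the calibration is good to about 2 mm. A picture is of the moment at which its call begins. camera_model takes no time and is no camera call.
- r.finish_job(): hands the job in; it is judged then, once.
The state is a dict: "time_s": time; "joint_pos": joint angles; "joint_velocities": joint speeds; "joint_efforts": joint torques, N m; "eef_pos": TCP position; "tool_rot": TCP orientation; "force": force on the tool from outside, world axes, zero at the start; "torque": the same for the moment, N m; "width": opening from 0.0 (shut) to 1.0 (fully open); "grasp_force": force on a finger pad.
Only numpy, scipy, OpenCV 4.12 (cv2) and the standard library are available. Lean on these libraries where they do the work, as an engineer would, in place of code of your own. Each camera call takes 0.05 s, during which the arm holds its last target. There are 200 camera calls.

## Working session

There is one attempt and no reset: what is moved stays moved. The work goes in short steps, Python scripts to look and compute and a tool call to move; the robot and the scene stay as the last step left them, time stands still between calls to the robot, and variables do not carry over. Pictures are saved under pics/ and viewed, at most 10 in all, crops included, and the job is handed in when it is done.

Besides the shell and the picture viewer there is one more tool, called after "Emit:" as a command line: name --argument value ..., lists and objects as JSON in quotes. play_rows: Moves the arm, as the interface text tells. Its arguments: {"type":"object","properties":{"moves":{"type":"string"}},"required":["moves"]}

```bash
mkdir -p pics; ls; python3 - <<'E'
from workcell import r
import cv2,numpy as np
for n in("side","top"):
    cv2.imwrite(f"pics/{n}0.png",r.camera(n)); m=r.camera_model(n); print(n,np.round(m["K"],1).tolist(),np.round(m["world_to_cam"],4).tolist())
s=r.sense();print(s["time_s"],s["eef_pos"],s["tool_rot"],s["force"])
E
```

```text
pics
side [[538.6, 0.0, 276.8], [0.0, 538.6, 219.4], [0.0, 0.0, 1.0]] [[-0.9794, -0.2016, -0.0137, 0.5955], [-0.1102, 0.5898, -0.8, 0.1153], [0.1693, -0.782, -0.5999, 1.231], [0.0, 0.0, 0.0, 1.0]]
top [[385.1, 0.0, 277.5], [0.0, 385.1, 215.5], [0.0, 0.0, 1.0]] [[0.014, -0.9998, -0.0164, 0.048], [-0.9865, -0.0111, -0.1635, 0.592], [0.1633, 0.0185, -0.9864, 1.055], [0.0, 0.0, 0.0, 1.0]]
0.1 [0.1943514  0.61982676 0.23051568] [-4.75433647e-01 -3.10530552e+00  2.27314000e-03] [ 0.54824168  0.76097938 -0.21833937]
```

View pics/top0.png

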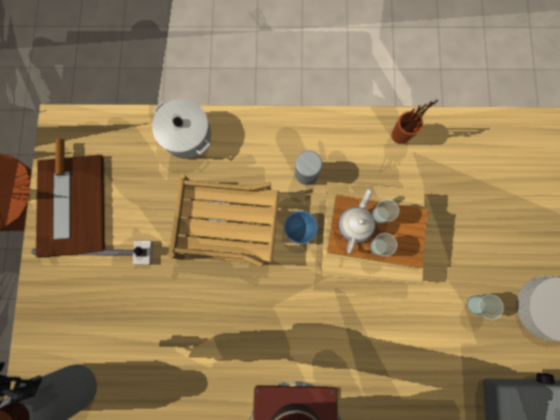

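View pics/side0.png

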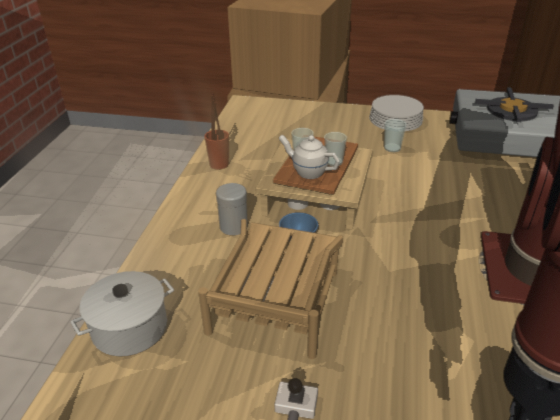

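The top view shows the rack at px (175-280, 178-265), the bowl at (300,227), the caddy at (308,168) and the tray at (328-428, 196-270) with its tail at the right (-y). The side view shows the same layout, with the gap free apart from the bowl and the caddy.

```bash
cat > h.py <<'E'
from workcell import r
import cv2,numpy as np
def ray(n,uv,z):
    m=r.camera_model(n);K,T=np.array(m["K"]),np.array(m["world_to_cam"])
    R,t=T[:3,:3],T[:3,3];uv=np.atleast_2d(np.asarray(uv,float))
    d=(np.linalg.inv(K)@np.c_[uv,np.ones(len(uv))].T).T@R;c=-R.T@t
    return c+d*((z-c[2])/d[:,2])[:,None]
def proj(n,p):
    m=r.camera_model(n);K,T=np.array(m["K"]),np.array(m["world_to_cam"])
    q=(np.atleast_2d(p)@T[:3,:3].T+T[:3,3])@K.T;return q[:,:2]/q[:,2:]
def tray(im):
    hsv=cv2.cvtColor(im,cv2.COLOR_BGR2HSV);h,s,v=cv2.split(hsv)
    m=((h<13)&(s>130)&(v>60)).astype(np.uint8)*255
    m[:170]=0;m[300:]=0;m[:,:165]=0;m[:,450:]=0
    m=cv2.morphologyEx(m,cv2.MORPH_OPEN,np.ones((3,3)))
    return m
E
python3 - <<'E'
from h import *
im=cv2.imread("pics/top0.png");m=tray(im)
hsv=cv2.cvtColor(im,cv2.COLOR_BGR2HSV)
for p in((420,235),(340,210),(322,200),(435,260),(250,200)):print(p,hsv[p[1],p[0]])
cs,_=cv2.findContours(m,0,2);c=max(cs,key=cv2.contourArea)
h=cv2.convexHull(c)[:,0]
w=ray("top",h,.108)[:,:2]
rc=cv2.minAreaRect((w*1000).astype(np.float32));print(rc);print(cv2.boxPoints(rc).round(1).tolist())
a=cv2.resize(im[160:290,160:450],None,fx=2.75,fy=2.75,interpolation=2);b=cv2.cvtColor(cv2.resize(m[190:280,310:450],None,fx=2.7,fy=2.7),cv2.COLOR_GRAY2BGR)
o=np.zeros((600,798,3),np.uint8);o[:a.shape[0],:a.shape[1]]=a[:,:798];o[-b.shape[0]:,:b.shape[1]]=b
o=o[:]
cv2.imwrite("pics/c1.png",o)
E
```

```text
(420, 235) [ 14 186 169]
(340, 210) [ 14 183 139]
(322, 200) [ 19 124 179]
(435, 260) [ 20 126 130]
(250, 200) [ 18 140 213]Traceback (most recent call last):
  File "<stdin>", line 5, in <module>
ValueError: max() iterable argument is empty
```

```bash
sed -i 's/(h<13)&(s>130)&(v>60)/(h<17)\&(s>155)\&(v>60)/' h.py
python3 - <<'E'
from h import *
im=cv2.imread("pics/top0.png");m=tray(im)
cs,_=cv2.findContours(m,0,2);c=max(cs,key=cv2.contourArea)
h=cv2.convexHull(c)[:,0]
w=ray("top",h,.108)[:,:2]
rc=cv2.minAreaRect((w*1000).astype(np.float32));print(rc);print(cv2.boxPoints(rc).round(1).tolist())
a=cv2.resize(im[165:275,165:445],None,fx=2.85,fy=2.85,interpolation=2);b=cv2.cvtColor(cv2.resize(m[185:280,310:450],None,fx=2.7,fy=2.7),cv2.COLOR_GRAY2BGR)
o=np.zeros((600,798,3),np.uint8);o[:a.shape[0],:a.shape[1]]=a[:,:798];o[-b.shape[0]:,:b.shape[1]]=b
cv2.imwrite("pics/c1.png",o)
E
```

```text
((539.892333984375, -246.42442321777344), (186.8865203857422, 159.9493408203125), 80.87982177734375)
[[446.1000061035156, -326.0], [604.0, -351.3999938964844], [633.7000122070312, -166.8000030517578], [475.70001220703125, -141.5]]
```

View pics/c1.png

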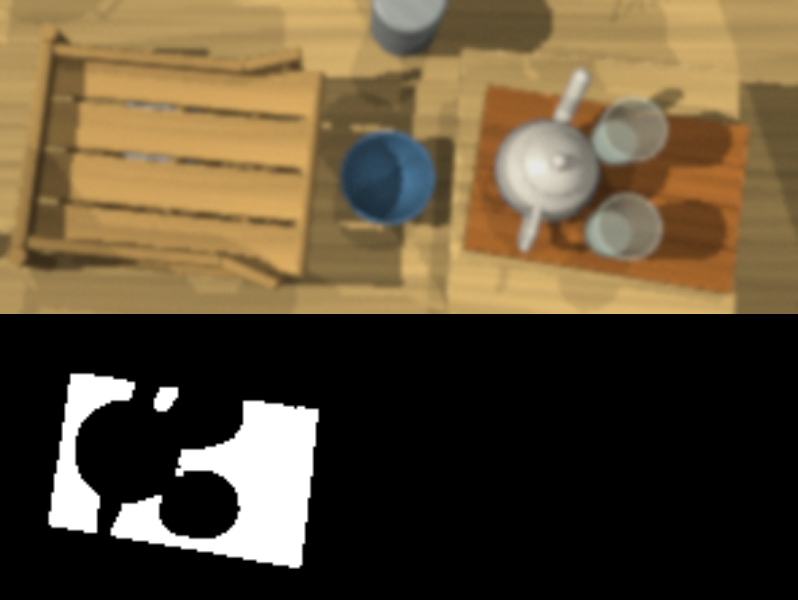

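The crop shows the tray mask intact except for the cut-outs of pot and cups. It also shows the rack slat gaps, the entry edge (crop px 322,73 to 303,277) and the step's gap edge near crop x 450.

```bash
cat >> h.py <<'E'
def trayfit(im,z=.108):
    m=tray(im);cs,_=cv2.findContours(m,0,1)
    w=ray("top",np.vstack([c for c in cs if cv2.contourArea(c)>15])[:,0],z)[:,:2]*1000
    h=cv2.convexHull(w.astype(np.float32));return cv2.minAreaRect(h)
E
python3 - <<'E'
from h import *
im=cv2.imread("pics/top0.png")
rc=trayfit(im);print(rc);print(cv2.boxPoints(rc).round(1).tolist())
L=lambda p,z:(ray("top",np.array(p)/2.85+165-.3,z)[:,:2]*1000)
def sh(n,p,z):
    a=L(p,z);d=a[0]-a[1];print(n,a.round(0).tolist(),"yaw",round(float(np.arctan2(-d[0],d[1])),3))
sh("g1",[(75,98),(305,118)],.09);sh("g2",[(75,150),(297,169)],.09);sh("g3",[(62,200),(297,223)],.09)
sh("railhi",[(60,62),(235,72)],.112);sh("raillo",[(35,238),(225,262)],.112)
sh("entry",[(322,73),(303,277)],.09);sh("end",[(62,42),(36,250)],.116)
sh("stepedge",[(462,52),(445,310)],.09)
print("caddy",L([(408,20)],.112),"bowl",L([(388,177)],.048),"pot",L([(548,165)],.16),"cups",L([(635,130),(630,225)],.182))
E
```

```text
((544.2919921875, -215.18301391601562), (250.1493377685547, 159.7765350341797), 81.24231719970703)
[[446.29998779296875, -326.6000061035156], [604.2000122070312, -351.0], [642.2999877929688, -103.69999694824219], [484.3999938964844, -79.4000015258789]]
g1 [[628.0, 297.0], [611.0, 71.0]] yaw -0.077
g2 [[577.0, 294.0], [561.0, 78.0]] yaw -0.075
g3 [[528.0, 304.0], [508.0, 77.0]] yaw -0.085
railhi [[659.0, 308.0], [651.0, 138.0]] yaw -0.048
raillo [[489.0, 322.0], [469.0, 143.0]] yaw -0.112
entry [[656.0, 55.0], [457.0, 71.0]] yaw -1.648
end [[678.0, 306.0], [478.0, 319.0]] yaw -1.64
stepedge [[678.0, -82.0], [428.0, -64.0]] yaw -1.641
caddy [[703.85193581 -27.44893735]] bowl [[559.53066984 -11.52590334]] pot [[ 556.83595689 -150.21076537]] cups [[ 585.61323833 -223.05397595]
 [ 501.6922676  -216.00520845]]
```

Emit:
play_rows --moves "-15 0 -25 0 0 1.3 1;-28 0 -28 0 0 2.5 1;-28 0 -28 0 0 2.5 1;-38 0 -10 0 0 3.35 1;-38 0 0 0 0 3.35 1;-38 0 0 0 0 3.35 1;-38 0 0 0 0 3.35 1;-38 0 0 0 0 3.35 1"

```text
time_s: 0.77
eef_pos: [0.4261, 0.4996, 0.3218]
tool_rot: [-1.09, -2.946, 0.001]
force: [-0.2, 1.6, -0.5]
width: 1.003
grasp_force: 0.0
```

Emit:
play_rows --moves "-38 0 0 0 0 3.35 1;-38 0 0 0 0 3.35 1;-38 0 0 0 0 3.35 1;-38 0 0 0 0 3.35 1;-38 0 0 0 0 3.35 1;-38 0 0 0 0 3.35 1;-38 0 0 0 0 3.35 1;-38 0 0 0 0 3.35 1"

```text
time_s: 1.43
eef_pos: [0.6101, 0.2612, 0.3217]
tool_rot: [-1.743, -2.613, 0.001]
force: [0.7, 0.4, -0.2]
width: 1.002
grasp_force: 0.0
```

Emit:
play_rows --moves "-38 0 0 0 0 3.35 1;-38 0 0 0 0 3.35 1;-38 0 0 0 0 3.35 1;-38 0 0 0 0 3.35 1;-38 0 0 0 0 3.35 1;-38 0 0 0 0 3.35 1;-38 0 0 0 0 3.35 1;-38 0 0 0 0 3.35 1"

```text
time_s: 2.1
eef_pos: [0.6669, -0.0346, 0.3217]
tool_rot: [-2.301, -2.138, 0.001]
force: [-0.3, -0.3, 0.2]
width: 1.003
grasp_force: 0.0
```

Emit:
play_rows --moves "-37 -14 0 0 0 0.6 1;-37 -14 0 0 0 0.6 1;-37 -14 0 0 0 0.6 1;-37 -14 0 0 0 0.6 1;-37 -14 0 0 0 0.6 1;-37 -14 0 0 0 0.6 1;-37 -14 0 0 0 0.6 1;-36 -14 0 0 0 0.6 1"

```text
time_s: 2.77
eef_pos: [0.5227, -0.3157, 0.3221]
tool_rot: [-2.387, -2.042, -0.0]
force: [0.1, -0.7, 0.2]
width: 1.002
grasp_force: 0.0
```

```bash
cat >> h.py <<'E'
from scipy.spatial.transform import Rotation as Ro
def st():
    s=r.sense();R=Ro.from_rotvec(s["tool_rot"]).as_matrix()
    print("t",round(s["time_s"],2),"p",np.round(np.array(s["eef_pos"])*1000,1),"F",np.round(s["force"],1),"M",np.round(s["torque"],2),"yaw_ytool",round(np.degrees(np.arctan2(R[1,1],R[0,1])),2),"z",R[:,2].round(3));return np.array(s["eef_pos"])*1000,R
E
python3 - <<'E'
from h import *
p,R=st();print(((np.array([528,-321,200])-p)@R).round(1))
E
```

```text
t 2.77 p [ 522.7 -315.7  322.1] F [ 0.1 -0.7  0.2] M [ 0.01 -0.05 -0.03] yaw_ytool -8.89 z [-0.  0. -1.]
[ -4.5   6.1 122.1]
```

Emit:
play_rows --moves "-4.5 6 30 0 0 0 1;0 0 40 0 0 0 1;0 0 40 0 0 0 1;0 0 35 0 0 0 1;0 0 30 0 0 0 1;0 0 15 0 0 0 1;0 0 5 0 0 0 1;0 0 2 0 0 0 1"

```text
time_s: 3.43
eef_pos: [0.5287, -0.3192, 0.1243]
tool_rot: [-2.385, -2.042, 0.002]
force: [0.2, 0.1, 0.3]
width: 0.998
grasp_force: 0.0
```

Emit:
play_rows --moves "0 0 5 0 0 0 1;0 0 4 0 0 0 1;0 0 3 0 0 0 1;0 0 2 0 0 0 1;0 0 1 0 0 0 1;0 0 1 0 0 0 1;0 0 0 0 0 0 1;0 0 0 0 0 0 1"

```text
time_s: 4.1
eef_pos: [0.5294, -0.3196, 0.1095]
tool_rot: [2.386, 2.043, 0.0]
force: [0.1, 0.7, 1.4]
width: 0.999
grasp_force: 0.0
```

Emit:
play_rows --moves "0 0 1 0 0 0 1;0 0 1 0 0 0 1;0 0 0 0 0 0 1;0 0 0 0 0 0 1"

```text
time_s: 4.43
eef_pos: [0.5293, -0.3195, 0.1072]
tool_rot: [-2.386, -2.043, 0.0]
force: [0.4, -0.6, -0.7]
width: 0.997
grasp_force: 0.0
```

Emit:
play_rows --moves "0 0 2 0 0 0 1;0 0 2 0 0 0 1;0 0 2 0 0 0 1;0 0 1 0 0 0 1;0 0 1 0 0 0 1;0 0 0 0 0 0 1"

```text
time_s: 4.93
eef_pos: [0.5292, -0.3195, 0.099]
tool_rot: [-2.386, -2.043, 0.0]
force: [-0.5, 0.6, 0.8]
width: 1.0
grasp_force: 0.0
```

Emit:
play_rows --moves "0 0 1 0 0 0 1;0 0 1 0 0 0 1;0 0 0 0 0 0 1"

```text
time_s: 5.18
eef_pos: [0.5293, -0.3195, 0.0972]
tool_rot: [-2.386, -2.043, 0.0]
force: [0.6, 0.3, 0.4]
width: 1.002
grasp_force: 0.0
```

Emit:
play_rows --moves "0 0 1 0 0 0 1;0 0 1 0 0 0 1;0 0 0 0 0 0 1"

```text
time_s: 5.43
eef_pos: [0.5292, -0.3195, 0.0951]
tool_rot: [-2.386, -2.043, 0.0]
force: [-0.1, 0.2, -1.1]
width: 1.006
grasp_force: 0.0
```

Emit:
play_rows --moves "0 0 1 0 0 0 1;0 0 0 0 0 0 1;0 0 0 0 0 0 1"

```text
time_s: 5.68
eef_pos: [0.5297, -0.3198, 0.095]
tool_rot: [2.386, 2.043, 0.001]
force: [0.5, 0.0, 4.7]
width: 0.998
grasp_force: 2.4
```

Emit:
play_rows --moves "0 0 1 0 0 0 1;0 0 0 0 0 0 1;0 0 0 0 0 0 1"

```text
time_s: 5.93
eef_pos: [0.5301, -0.3201, 0.0949]
tool_rot: [2.385, 2.042, 0.002]
force: [-1.7, 1.0, 12.9]
width: 1.004
grasp_force: 6.2
```

Emit:
play_rows --moves "1 -0.1 0 0 0 -0.1 1;2 -0.1 0 0 0 -0.2 1;3 -0.2 0 0 0 -0.3 1;4 -0.3 0 0 0 -0.3 1;4 -0.3 0 0 0 -0.3 1;4 -0.2 0 0 0 -0.3 1;3 -0.2 0 0 0 -0.3 1;2 -0.1 0 0 0 -0.2 1"

```text
time_s: 6.6
eef_pos: [0.5319, -0.2977, 0.095]
tool_rot: [2.348, 2.083, 0.001]
force: [-0.4, -2.3, 12.0]
width: 0.999
grasp_force: 5.2
```

```bash
cat >> h.py <<'E'
def look():
    p,R=st();im=r.camera("top");rc=trayfit(im);b=cv2.boxPoints(rc)
    # tail = two lowest-y corners
    b=b[np.argsort(b[:,1])];t=b[:2].mean(0);n=b[2:].mean(0);d=n-t;L=np.linalg.norm(d);d/=L
    rel=p[:2]-t;print("tail",t.round(1),"nose",n.round(1),"L",L.round(1),"W",np.linalg.norm(b[0]-b[1]).round(1),"yaw",np.degrees(np.arctan2(-d[0],d[1])).round(2),
     "tcp ahead",(rel@d).round(1),"lat",(rel@[d[1],-d[0]]).round(1),"axis err nose",(n[0]-(572+.077*(n[1]-228))).round(1),"tail",(t[0]-(572+.077*(t[1]-228))).round(1));return im
E
python3 -c "
from h import *
look()"
```

```text
t 6.6 p [ 531.9 -297.7   95. ] F [-0.4 -2.3 12. ] M [-0.36  0.58  0.09] yaw_ytool -6.85 z [ 0.003 -0.002 -1.   ]
tail [ 484.6 -405.2] nose [515.9 -63.3] L 343.3 W 267.1 yaw -5.23 tcp ahead 111.3 lat 37.4 axis err nose -33.7 tail -38.7
```

```bash
python3 - <<'E'
from h import *
im=r.camera("top");cv2.imwrite("pics/full1.png",im);cv2.imwrite("pics/t1.png",np.hstack([cv2.resize(im[170:320,230:450],(440,300)),cv2.cvtColor(cv2.resize(tray(im)[170:320,230:450],(360,245)),8)[:,:].copy().repeat(1,0) if 0 else cv2.cvtColor(cv2.copyMakeBorder(cv2.resize(tray(im)[170:320,270:450],(360,300)),0,0,0,0,0),cv2.COLOR_GRAY2BGR)]))
E
```

```text
(no output)
```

View pics/t1.png

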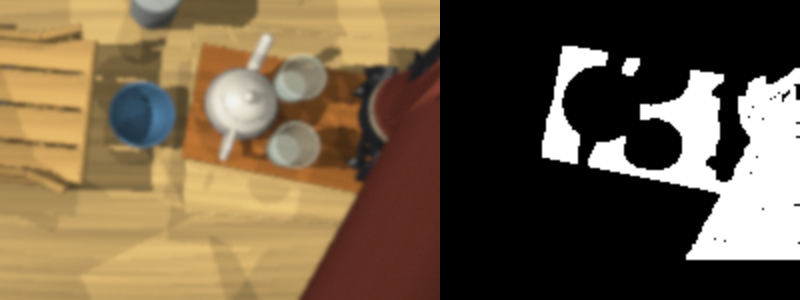

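The arm hides the tail, but the nose edge (left) and the near long side stay visible, so I fit those two lines.

```bash
cat >> h.py <<'E'
def look(im=None,z=.108):
    p,R=st()
    if im is None: im=r.camera("top")
    h,s,v=cv2.split(cv2.cvtColor(im,cv2.COLOR_BGR2HSV));m=((h>8)&(h<17)&(s>155)&(v>60)).astype(np.uint8)
    m[:170]=0;m[300:]=0;m[:,:150]=0;m[:,450:]=0
    m=cv2.morphologyEx(m,cv2.MORPH_OPEN,np.ones((3,3)))
    k,l,stt,_=cv2.connectedComponentsWithStats(m);
    for i in range(1,k):
        if stt[i,4]<60:m[l==i]=0
    ys=[y for y in range(420) if m[y].sum()>4];xs0=min(np.argmax(m[y]) for y in ys)
    e=np.array([(np.argmax(m[y]),y) for y in ys],float);e=e[(e[:,0]<xs0+14)]
    xs=[x for x in range(xs0+12,xs0+75) if m[:,x].any()];f=np.array([(x,np.flatnonzero(m[:,x])[-1]) for x in xs],float)
    for _ in range(3):  # keep outermost side line
        q=np.polyfit(f[:,0],f[:,1],1);d=f[:,1]-np.polyval(q,f[:,0]);f=f[d>-1.5*max(d.std(),.4)]
    E=ray("top",e+[-.5,0],z)[:,:2]*1000;F=ray("top",f+[0,.5],z)[:,:2]*1000
    fl=lambda P:cv2.fitLine(P.astype(np.float32),cv2.DIST_HUBER,0,.01,.01).ravel()
    a,b=fl(E),fl(F);u,w=a[:2],b[:2]
    t=np.linalg.solve(np.c_[u,-w],b[2:]-a[2:]);c=a[2:]+u*t[0]
    if w[1]<0:w=-w
    if u[0]<0:u=-u
    yn=np.degrees(np.arctan2(u[1],u[0]));ys_=np.degrees(np.arctan2(-w[0],w[1]))
    th=np.radians(ys_);n=c+80*np.array([np.cos(th),np.sin(th)]);d=np.array([-np.sin(th),np.cos(th)]);T=n-250*d
    ax=lambda q:round(float(q[0]-(572+.077*(q[1]-228))),1)
    print("n",len(e),len(f),"yaw nose-edge",yn.round(2),"side",ys_.round(2),"nose",n.round(1),"tail",T.round(1),"tcp ahead",((p[:2]-T)@d).round(1),"lat",((p[:2]-T)@[d[1],-d[0]]).round(1),"axis err nose",ax(n),"tail",ax(T))
    return im
E
python3 -c "
from h import *
look(cv2.imread('pics/top0.png'));look(cv2.imread('pics/full1.png'))"
```

```text
t 6.7 p [ 532.  -297.3   95. ] F [-1.1 -0.1 11.1] M [0.03 0.63 0.03] yaw_ytool -6.84 z [ 0.002 -0.001 -1.   ]
n 59 58 yaw nose-edge -8.79 side -8.99 nose [564.4 -92.3] tail [ 525.3 -339.2] tcp ahead 42.4 lat 0.0 axis err nose 17.1 tail -3.0
t 6.7 p [ 532.  -297.3   95. ] F [-1.1 -0.1 11.1] M [0.03 0.63 0.03] yaw_ytool -6.84 z [ 0.002 -0.001 -1.   ]
n 58 58 yaw nose-edge -11.69 side -10.71 nose [573.5 -74.3] tail [ 527.1 -319.9] tcp ahead 23.1 lat 0.6 axis err nose 24.8 tail -2.7
```

Emit:
play_rows --moves "0 0 0 0.4 0 0 1;0 0 0 0.4 0 0 1;0 0 0 0 0 0 1;0 0 0 0 0 0 1"

```text
time_s: 7.03
eef_pos: [0.5326, -0.2975, 0.0953]
tool_rot: [-2.345, -2.08, 0.012]
force: [-0.4, 1.0, 12.4]
width: 0.995
grasp_force: 6.4
```

```bash
python3 -c "
from h import *
st()"
```

```text
t 7.03 p [ 532.6 -297.5   95.3] F [-0.4  1.  12.4] M [ 0.13 -0.29  0.06] yaw_ytool -6.87 z [-0.01  0.   -1.  ]
```

Emit:
play_rows --moves "0 0 0.1 -0.1 0 -0.3 1;0 0 0 0 0 -0.6 1;0 0 0 0 0 -0.7 1;0 0 0 0 0 -0.7 1;0 0 0 0 0 -0.7 1;0 0 0 0 0 -0.6 1;0 0 0 0 0 -0.4 1;0 0 0 0 0 0 1"

```text
time_s: 7.7
eef_pos: [0.5325, -0.2983, 0.0952]
tool_rot: [-2.273, -2.162, 0.01]
force: [-0.3, -2.0, 11.0]
width: 1.0
grasp_force: 5.3
```

```bash
python3 -c "
from h import *
look()"
```

```text
t 7.7 p [ 532.5 -298.3   95.2] F [-0.3 -2.  11. ] M [-0.4  -0.46 -0.1 ] yaw_ytool -2.89 z [-0.008 -0.001 -1.   ]
n 59 59 yaw nose-edge -11.27 side -10.28 nose [572.9 -73.2] tail [ 528.3 -319.1] tcp ahead 21.3 lat 0.5 axis err nose 24.1 tail -1.6
```

Emit:
play_rows --moves "0 0 0 -0.2 0 0 1;0 0 0 0 0 0 1"

```text
time_s: 7.92
eef_pos: [0.5326, -0.2981, 0.0951]
tool_rot: [-2.275, -2.163, 0.006]
force: [1.1, -1.9, 9.2]
width: 0.999
grasp_force: 4.6
```

```bash
cat >> h.py <<'E'
def avg(k=4):
    A=[]
    for _ in range(k):
        r.camera("top");s=r.sense();A.append(np.r_[s["force"],s["torque"]])
    A=np.array(A);print("F,M avg",A.mean(0).round(2),"sd",A.std(0).round(2),"x of press mm",(-1000*A[:,4].mean()/A[:,2].mean()).round(0))
E
python3 -c "
from h import *
avg();st()"
```

```text
F,M avg [ 0.62 -1.94  9.3  -0.43 -0.56 -0.1 ] sd [0.39 0.38 0.82 0.04 0.02 0.01] x of press mm 61.0
t 8.12 p [ 532.6 -298.1   95.1] F [ 1.1 -1.7  8.8] M [-0.44 -0.56 -0.12] yaw_ytool -2.9 z [-0.004 -0.001 -1.   ]
```

Emit:
play_rows --moves "0 0 0.2 -0.2 0 0 1;0 0 0 0 0 0 1"

```text
time_s: 8.28
eef_pos: [0.5326, -0.298, 0.0949]
tool_rot: [2.277, 2.164, -0.002]
force: [1.5, -1.4, 9.4]
width: 0.999
grasp_force: 4.7
```

```bash
python3 -c "
from h import *
avg(2);st()"
```

```text
F,M avg [ 1.05 -1.19 10.1  -0.38 -0.57 -0.1 ] sd [0.44 0.27 0.   0.   0.02 0.  ] x of press mm 57.0
t 8.38 p [ 532.6 -298.1   95. ] F [ 0.6 -0.9 10.1] M [-0.38 -0.55 -0.1 ] yaw_ytool -2.9 z [-0.001 -0.001 -1.   ]
```

Emit:
play_rows --moves "0 0 0.2 -0.3 0 0 1;0 0 0 0 0 0 1"

```text
time_s: 8.55
eef_pos: [0.5327, -0.2979, 0.095]
tool_rot: [2.273, 2.162, 0.004]
force: [0.5, -1.3, 12.2]
width: 1.006
grasp_force: 6.2
```

```bash
cat >> h.py <<'E'
def avg(k=2,d=.2):
    A=[]
    for _ in range(k):
        r.camera("top");s=r.sense();A.append(np.r_[s["force"],s["torque"]])
    A=np.array(A).mean(0);print("F,M avg",A.round(2),"x of press mm",(-1000*(A[4]+d*A[0])/A[2]).round(0))
E
python3 -c "
from h import *
avg(2);st()"
```

```text
F,M avg [ 1.36 -0.78 12.61 -0.22  0.31  0.06] x of press mm -46.0
t 8.65 p [ 532.6 -298.    95. ] F [ 0.6 -0.6 12.1] M [-0.21  0.32  0.03] yaw_ytool -2.87 z [ 0.004 -0.001 -1.   ]
```

Emit:
play_rows --moves "0 0 0 0.15 0 0 1;0 0 0 0 0 0 1"

```text
time_s: 8.82
eef_pos: [0.5326, -0.2979, 0.0949]
tool_rot: [2.275, 2.164, 0.0]
force: [0.5, -1.1, 12.9]
width: 1.001
grasp_force: 6.4
```

```bash
python3 -c "
from h import *
avg(2);st()"
```

```text
F,M avg [ 0.62 -0.97 12.28 -0.2   0.26  0.05] x of press mm -31.0
t 8.92 p [ 532.6 -297.9   94.9] F [ 0.8 -0.8 12.3] M [-0.18  0.24  0.08] yaw_ytool -2.87 z [ 0.001 -0.001 -1.   ]
```

Emit:
play_rows --moves "0 0 0 0.12 0 -0.2 1;1 0 0 0 0 -0.5 1;2 0 0 0 0 -0.7 1;2 0.1 0 0 0 -0.7 1;2 0.1 0 0 0 -0.6 1;1 0.1 0 0 0 -0.3 1;0 0 0 0 0 0 1"

```text
time_s: 9.5
eef_pos: [0.5333, -0.2898, 0.0949]
tool_rot: [2.218, 2.224, -0.001]
force: [0.7, -0.1, 11.5]
width: 1.001
grasp_force: 5.8
```

```bash
python3 -c "
from h import *
avg(2);look()"
```

```text
F,M avg [ 0.11 -1.08 12.42 -0.12 -0.34  0.04] x of press mm 25.0
t 9.6 p [ 533.2 -289.8   94.9] F [ 0.9 -0.7 12.7] M [-0.13 -0.32  0.08] yaw_ytool 0.13 z [-0.    -0.001 -1.   ]
n 59 58 yaw nose-edge -9.59 side -9.03 nose [568.9 -65.4] tail [ 529.6 -312.3] tcp ahead 22.8 lat 0.0 axis err nose 19.5 tail -0.8
```

Emit:
play_rows --moves "1 0.1 0 0 0 -0.3 1;2 0.1 0 0 0 -0.4 1;3 0.1 0 0 0 -0.5 1;4 0.1 0 0 0 -0.5 1;4 0.1 0 0 0 -0.5 1;3 0.1 0 0 0 -0.4 1;2 0.1 0 0 0 -0.3 1;0 0 0 0 0 0 1"

```text
time_s: 10.32
eef_pos: [0.5335, -0.2704, 0.0949]
tool_rot: [2.161, 2.28, -0.001]
force: [-0.2, -0.5, 11.9]
width: 1.003
grasp_force: 5.9
```

```bash
python3 -c "
from h import *
avg(2);look()"
```

```text
F,M avg [-0.28 -0.   12.    0.03 -0.27  0.1 ] x of press mm 27.0
t 10.42 p [ 533.5 -270.4   94.9] F [-0.6  0.9 11.4] M [ 0.06 -0.27  0.09] yaw_ytool 3.05 z [-0. -0. -1.]
n 59 59 yaw nose-edge -6.81 side -6.57 nose [559.5 -47.4] tail [ 530.9 -295.8] tcp ahead 25.5 lat -0.3 axis err nose 8.7 tail -0.8
```

Emit:
play_rows --moves "1 0.1 0 0 0 -0.2 1;2 0.3 0 0 0 -0.3 1;4 0.5 0 0 0 -0.4 1;5 0.6 0 0 0 -0.4 1;5 0.6 0 0 0 -0.4 1;4 0.5 0 0 0 -0.3 1;2 0.3 0 0 0 -0.2 1;0 0 0 0 0 0 1"

```text
time_s: 11.13
eef_pos: [0.5349, -0.2471, 0.0949]
tool_rot: [2.117, 2.321, -0.001]
force: [-0.3, -1.2, 13.1]
width: 1.0
grasp_force: 6.0
```

```bash
python3 -c "
from h import *
avg(2);look()"
```

```text
F,M avg [-0.12  0.92 13.06  0.13 -0.25  0.1 ] x of press mm 21.0
t 11.23 p [ 534.8 -247.1   94.9] F [ 0.1  1.3 13.2] M [ 0.16 -0.27  0.11] yaw_ytool 5.25 z [-0.  0. -1.]
n 59 55 yaw nose-edge -4.33 side -4.29 nose [552.3 -24.5] tail [ 533.6 -273.8] tcp ahead 26.7 lat -0.7 axis err nose -0.3 tail 0.2
```

Emit:
play_rows --moves "2 0.3 0 -0.05 0 0 1;4 0.7 0 0 0 0 1;5 0.85 0 0 0 0 1;5 0.85 0 0 0 0 1;5 0.85 0 0 0 0 1;5 0.85 0 0 0 0 1;4 0.7 0 0 0 0 1;2 0.3 0 0 0 0 1"

```text
time_s: 11.95
eef_pos: [0.5372, -0.2149, 0.0949]
tool_rot: [2.117, 2.32, -0.0]
force: [0.5, -2.4, 12.4]
width: 0.999
grasp_force: 5.9
```

```bash
python3 -c "
from h import *
avg(2);look()"
```

```text
F,M avg [-0.39  0.28 13.1  -0.    0.07 -0.02] x of press mm 0.0
t 12.05 p [ 537.2 -214.6   94.9] F [-0.9 -0.  13.9] M [ 0.05  0.08 -0.04] yaw_ytool 5.25 z [ 0.  0. -1.]
n 60 58 yaw nose-edge -4.54 side -4.24 nose [554.7   9.3] tail [ 536.2 -240. ] tcp ahead 25.4 lat -0.9 axis err nose -0.4 tail 0.3
```

Emit:
play_rows --moves "2 0.3 0 0 0 0 1;4 0.7 0 0 0 0 1;5 0.85 0 0 0 0 1;5 0.85 0 0 0 0 1;5 0.85 0 0 0 0 1;5 0.85 0 0 0 0 1;4 0.7 0 0 0 0 1;2 0.3 0 0 0 0 1"

```text
time_s: 12.77
eef_pos: [0.5397, -0.1824, 0.0949]
tool_rot: [2.117, 2.32, 0.0]
force: [-0.0, -2.5, 11.9]
width: 0.995
grasp_force: 6.0
```

```bash
python3 -c "
from h import *
avg(2);look()"
```

```text
F,M avg [-2.00e-01 -1.40e-01  1.32e+01 -1.00e-02  1.20e-01 -2.00e-02] x of press mm -6.0
t 12.87 p [ 539.7 -182.2   94.9] F [-0.2 -0.  13.2] M [ 0.05  0.06 -0.04] yaw_ytool 5.25 z [ 0.  0. -1.]
n 60 57 yaw nose-edge -4.58 side -4.02 nose [556.6  42.8] tail [ 539.1 -206.6] tcp ahead 24.4 lat -1.1 axis err nose -1.1 tail 0.6
```

Emit:
play_rows --moves "2 0.3 0 0 0 0 1;4 0.7 0 0 0 0 1;5 0.85 0 0 0 0 1;5 0.85 0 0 0 0 1;5 0.85 0 0 0 0 1;5 0.85 0 0 0 0 1;4 0.7 0 0 0 0 1;2 0.3 0 0 0 0 1"

```text
time_s: 13.58
eef_pos: [0.5421, -0.15, 0.0949]
tool_rot: [2.118, 2.32, 0.001]
force: [-0.2, -2.5, 12.4]
width: 1.0
grasp_force: 6.3
```

```bash
python3 -c "
from h import *
avg(2);im=look();cv2.imwrite('pics/t2.png',cv2.resize(im[160:290,150:450],(798,346),interpolation=2))"
```

```text
F,M avg [-6.500e-01  3.200e-01  1.315e+01 -1.000e-02  1.500e-01 -4.000e-02] x of press mm -1.0
t 13.68 p [ 542.2 -149.7   94.9] F [-0.4  0.5 12.4] M [ 0.06  0.1  -0.04] yaw_ytool 5.25 z [ 0.     0.001 -1.   ]
n 60 55 yaw nose-edge -4.67 side -3.92 nose [558.5  75.4] tail [ 541.4 -174. ] tcp ahead 24.4 lat -0.9 axis err nose -1.7 tail 0.4
```

View pics/t2.png

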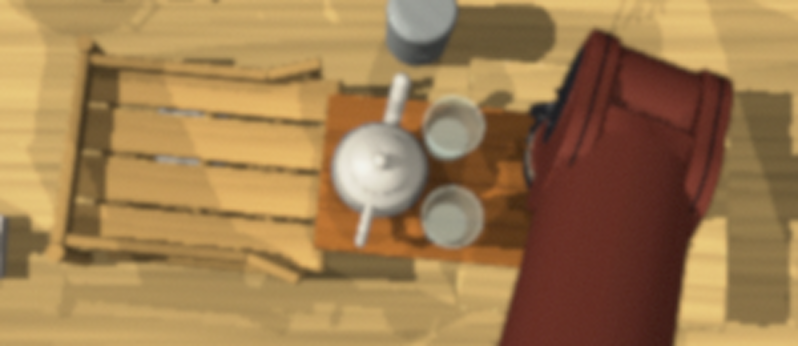

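Nose edge (px ~325,95 to 315,250) is over the entry pole, tray is level and central between the flares, and the tea things stand as before.

Emit:
play_rows --moves "2 0.4 0 0 0 0 1;4 0.7 0 0 0 0 1;5 0.9 0 0 0 0.1 1;5 0.9 0 0 0 0.1 1;5 0.9 0 0 0 0 1;5 0.9 0 0 0 0 1;5 0.9 0 0 0 0 1;4 0.7 0 0 0 0 1"

```text
time_s: 14.4
eef_pos: [0.5452, -0.1147, 0.0949]
tool_rot: [-2.122, -2.316, -0.001]
force: [-0.3, -2.5, 12.3]
width: 1.003
grasp_force: 6.3
```

Emit:
play_rows --moves "4 0.7 0 0 0 0 1;5 0.9 0 0 0 0 1;5 0.9 0 0 0 0 1;5 0.9 0 0 0 0 1;5 0.9 0 0 0 0 1;4 0.7 0 0 0 0 1;2 0.4 0 0 0 0 1;0 0 0 0 0 0 1"

```text
time_s: 15.07
eef_pos: [0.548, -0.0836, 0.0948]
tool_rot: [-2.121, -2.317, -0.001]
force: [0.4, 0.3, 11.8]
width: 1.002
grasp_force: 6.0
```

```bash
python3 -c "
from h import *
avg(2);im=look();cv2.imwrite('pics/t3.png',cv2.resize(im[160:290,150:450],(798,346),interpolation=2))"
```

```text
F,M avg [ 0.24  0.79 11.91  0.11  0.09 -0.04] x of press mm -12.0
t 15.17 p [548.  -83.6  94.8] F [ 0.1  0.4 11.8] M [ 0.13  0.12 -0.03] yaw_ytool 5.05 z [ 0.     0.001 -1.   ]
n 49 54 yaw nose-edge -4.86 side -4.74 nose [565.7 140.3] tail [ 545.  -108.8] tcp ahead 25.4 lat 0.9 axis err nose 0.4 tail -1.0
```

View pics/t3.png

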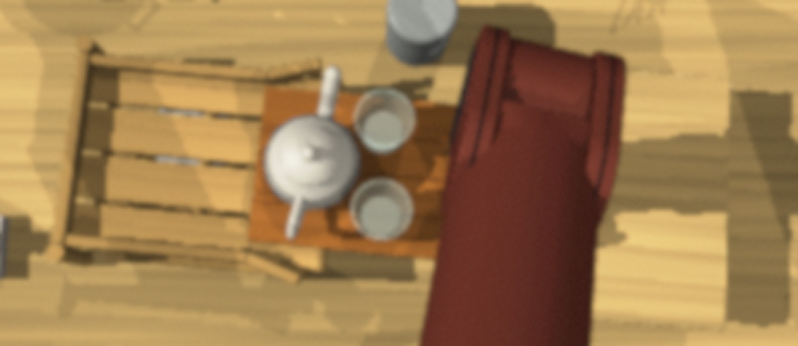

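Emit:
play_rows --moves "0 0 -2 0 0 0 1;0 0 -8 0 0 0 1;0 0 -10 0 0 3 1;0 0 0 0 0 3.5 1;-8 0 0 0 0 3 1;-18 0 0 0 0 0 1;-16 0 0 0 0 0 1;-6 0 0 0 0 0 1"

```text
time_s: 15.88
eef_pos: [0.5424, -0.1339, 0.1134]
tool_rot: [-2.307, -2.129, 0.004]
force: [-1.2, -0.9, 0.0]
width: 1.002
grasp_force: 0.0
```

```bash
python3 -c "
from h import *
look()"
```

```text
t 15.88 p [ 542.4 -133.9  113.4] F [-1.2 -0.9  0. ] M [-0.07 -0.01  0.01] yaw_ytool -4.59 z [-0.004  0.    -1.   ]
n 49 56 yaw nose-edge -4.92 side -4.74 nose [565.6 140.4] tail [ 544.9 -108.7] tcp ahead -25.3 lat -0.4 axis err nose 0.3 tail -1.1
```

Emit:
play_rows --moves "0 0 12 0 0 0 1;0 0 10 0 0 0 1;0 0 6 0 0 0 1;0 0 3 0 0 0 1;0 0 0 0 0 0 1"

```text
time_s: 16.35
eef_pos: [0.5422, -0.1306, 0.0807]
tool_rot: [-2.302, -2.131, 0.006]
force: [0.8, 0.6, -0.2]
width: 0.996
grasp_force: 0.0
```

Emit:
play_rows --moves "2 0 -1 0 0 0 1;3 0 0 0 0 0 1;2 0 0 0 0 0 1;1 0 0 0 0 0 1;1 0 0 0 0 0 1;0 0 0 0 0 0 1"

```text
time_s: 16.85
eef_pos: [0.5437, -0.1221, 0.0831]
tool_rot: [-2.303, -2.132, 0.003]
force: [-0.1, -0.2, -0.5]
width: 1.0
grasp_force: 0.0
```

Emit:
play_rows --moves "1 0 0 0 0 0 1;1 0 0 0 0 0 1;1 0 0 0 0 0 1;1 0 0 0 0 0 1;1 0 0 0 0 0 1;0 0 0 0 0 0 1"

```text
time_s: 17.35
eef_pos: [0.544, -0.1173, 0.083]
tool_rot: [-2.304, -2.131, 0.003]
force: [0.0, -0.9, 0.0]
width: 1.001
grasp_force: 0.2
```

```bash
python3 -c "
from h import *
look()"
```

```text
t 17.35 p [ 544.  -117.3   83. ] F [ 0.  -0.9  0. ] M [-0.08 -0.01 -0.04] yaw_ytool -4.45 z [-0.004  0.001 -1.   ]
n 47 56 yaw nose-edge -4.92 side -4.58 nose [565.2 144.5] tail [ 545.2 -104.7] tcp ahead -12.7 lat -0.3 axis err nose -0.3 tail -1.1
```

Emit:
play_rows --moves "1 0 0 0 0 0 1;2 0 0 0 0 0 1;3 0 0 0 0 0 1;4 0 0 0 0 0 1;4 0 0 0 0 0 1;4 0 0 0 0 0 1;4 0 0 0 0 0 1;3 0 0 0 0 0 1"

```text
time_s: 18.07
eef_pos: [0.546, -0.0917, 0.083]
tool_rot: [-2.303, -2.132, 0.003]
force: [0.1, -0.9, -0.1]
width: 0.998
grasp_force: 0.4
```

```bash
python3 -c "
from h import *
look()"
```

```text
t 18.07 p [546.  -91.7  83. ] F [ 0.1 -0.9 -0.1] M [-0.13 -0.05 -0.03] yaw_ytool -4.42 z [-0.004  0.001 -1.   ]
n 46 59 yaw nose-edge -4.02 side -4.52 nose [566.3 168.6] tail [546.6 -80.6] tcp ahead -11.1 lat 0.3 axis err nose -1.1 tail -1.7
```

Emit:
play_rows --moves "3 0 0 0 0 0 1;4 0 0 0 0 0 1;4 0 0 0 0 0 1;4 0 0 0 0 0 1;4 0 0 0 0 0 1;4 0 0 0 0 0 1;3 0 0 0 0 0 1;2 0 0 0 0 0 1"

```text
time_s: 18.78
eef_pos: [0.5481, -0.064, 0.083]
tool_rot: [-2.303, -2.132, 0.003]
force: [-0.4, -0.3, 0.5]
width: 0.999
grasp_force: 0.5
```

```bash
python3 -c "
from h import *
im=look();cv2.imwrite('pics/t4.png',cv2.resize(im[160:290,150:450],(798,346),interpolation=2))"
```

```text
t 18.78 p [548.1 -64.   83. ] F [-0.4 -0.3  0.5] M [-0.21 -0.   -0.03] yaw_ytool -4.43 z [-0.004  0.001 -1.   ]
n 41 57 yaw nose-edge -4.2 side -4.44 nose [568.6 196.1] tail [549.2 -53.1] tcp ahead -10.9 lat -0.2 axis err nose -1.0 tail -1.1
```

View pics/t4.png

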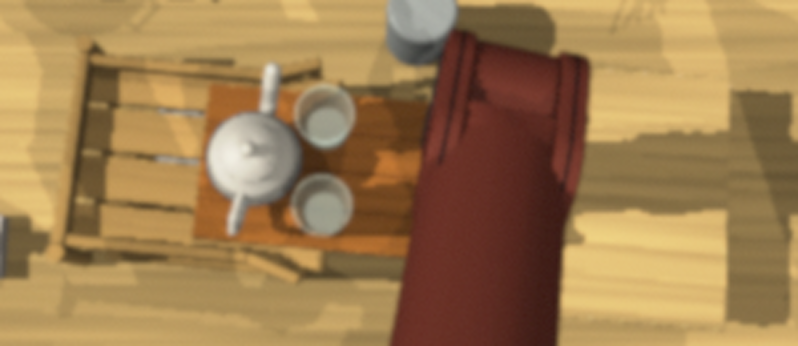

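Tray sits centrally between the rails with its nose at px (208,85)-(193,240). I check the wrist's clearance to the caddy in the side view before going on.

```bash
python3 -c "
from h import *
im=r.camera('side');cv2.imwrite('pics/s2.png',cv2.resize(im[60:360,160:460],(600,600),interpolation=2))"
```

```text
(no output)
```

View pics/s2.png

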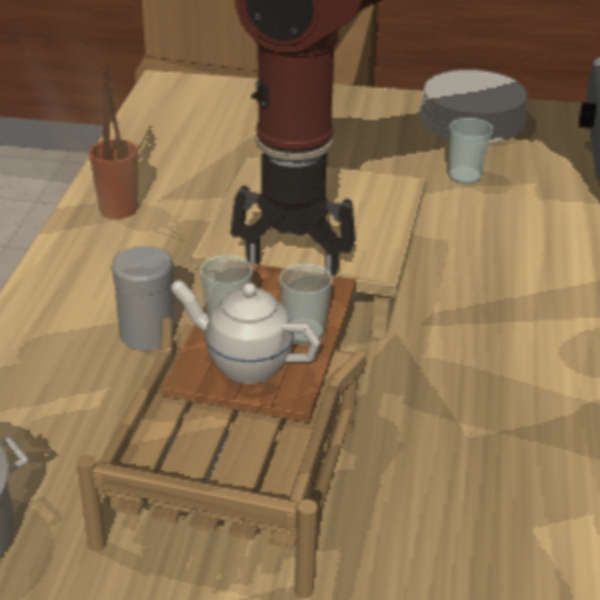

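The wrist stands vertical and well clear of the caddy (px 145,300). The tray is level with its tail near the step edge, so I keep pushing.

Emit:
play_rows --moves "2 0 0.5 0 0 0 1;3 0 0.5 0 0 0 1;4 0 0 0 0 0 1;4 0 0 0 0 0 1;4 0 0 0 0 0 1;4 0 0 0 0 0 1;4 0 0 0 0 0 1;4 0 0 0 0 0 1"

```text
time_s: 19.55
eef_pos: [0.5503, -0.0352, 0.082]
tool_rot: [-2.303, -2.131, 0.003]
force: [-0.4, -1.2, 0.9]
width: 1.001
grasp_force: 0.5
```

Emit:
play_rows --moves "4 0 0 0 0 0 1;4 0 0 0 0 0 1;4 0 0 0 0 0 1;4 0 0 0 0 0 1;4 0 0 0 0 0 1;4 0 0 0 0 0 1;3 0 0 0 0 0 1;2 0 0 0 0 0 1"

```text
time_s: 20.22
eef_pos: [0.5526, -0.0062, 0.0821]
tool_rot: [-2.303, -2.132, 0.003]
force: [-0.2, -0.7, 0.4]
width: 0.998
grasp_force: 0.5
```

```bash
python3 -c "
from h import *
look(None,.107)"
```

```text
t 20.22 p [552.6  -6.2  82.1] F [-0.2 -0.7  0.4] M [-0.19  0.02  0.  ] yaw_ytool -4.43 z [-0.004  0.001 -1.   ]
n 39 59 yaw nose-edge -4.58 side -4.38 nose [573.1 255. ] tail [554.    5.7] tcp ahead -12.0 lat -0.4 axis err nose -1.0 tail -0.9
```

Emit:
play_rows --moves "2 0 0 0 0 0 1;4 0 0 0 0 0 1;4 0 0 0 0 0 1;4 0 0 0 0 0 1;4 0 0 0 0 0 1;4 0 0 0 0 0 1;4 0 0 0 0 0 1;4 0 0 0 0 0 1"

```text
time_s: 20.93
eef_pos: [0.555, 0.0236, 0.0821]
tool_rot: [-2.304, -2.131, 0.003]
force: [-0.3, -2.1, -0.6]
width: 0.999
grasp_force: 0.5
```

Emit:
play_rows --moves "4 0 0 0 0 0 1;4 0 0 0 0 0 1;3 0 0 0 0 0 1;2 0 0 0 0 0 1;2 0 0 0 0 0 1;1.5 0 0 0 0 0 1;1.5 0 0 0 0 0 1;1.5 0 0 0 0 0 1"

```text
time_s: 21.6
eef_pos: [0.5564, 0.0425, 0.0821]
tool_rot: [-2.304, -2.131, 0.003]
force: [0.2, -1.2, 0.2]
width: 0.999
grasp_force: 0.5
```

```bash
python3 -c "
from h import *
look(None,.107)"
```

```text
t 21.6 p [556.4  42.5  82.1] F [ 0.2 -1.2  0.2] M [-0.24  0.02 -0.05] yaw_ytool -4.47 z [-0.004  0.001 -1.   ]
n 39 53 yaw nose-edge -3.88 side -4.65 nose [577.4 303.5] tail [557.1  54.3] tcp ahead -11.8 lat 0.3 axis err nose -0.4 tail -1.5
```

Still free; creeping in at about 1.5 mm per row until the end rail is felt.

Emit:
play_rows --moves "1.5 0 0 0 0 0 1;1.5 0 0 0 0 0 1;1.5 0 0 0 0 0 1;1 0 0 0 0 0 1;1 0 0 0 0 0 1;0 0 0 0 0 0 1"

```text
time_s: 22.15
eef_pos: [0.557, 0.0494, 0.0821]
tool_rot: [-2.303, -2.131, 0.003]
force: [-0.4, -1.1, -0.6]
width: 1.005
grasp_force: 0.0
```

Emit:
play_rows --moves "1 0 0 0 0 0 1;1 0 0 0 0 0 1;1 0 0 0 0 0 1;0 0 0 0 0 0 1"

```text
time_s: 22.48
eef_pos: [0.5572, 0.0523, 0.0821]
tool_rot: [-2.303, -2.131, 0.003]
force: [0.4, -0.9, -0.1]
width: 1.002
grasp_force: 0.1
```

Emit:
play_rows --moves "1 0 0 0 0 0 1;1 0 0 0 0 0 1;1 0 0 0 0 0 1;0 0 0 0 0 0 1"

```text
time_s: 22.82
eef_pos: [0.5574, 0.0554, 0.0821]
tool_rot: [-2.303, -2.131, 0.003]
force: [-0.3, -0.8, 0.4]
width: 1.001
grasp_force: 0.0
```

Emit:
play_rows --moves "1 0 0 0 0 0 1;1 0 0 0 0 0 1;0 0 0 0 0 0 1"

```text
time_s: 23.07
eef_pos: [0.5576, 0.0573, 0.0821]
tool_rot: [-2.303, -2.131, 0.003]
force: [-0.3, 0.4, -0.3]
width: 1.001
grasp_force: 0.1
```

```bash
python3 -c "
from h import *
im=look(None,.107);cv2.imwrite('pics/t5.png',cv2.resize(im[165:285,160:340],(798,532),interpolation=2))"
```

```text
t 23.07 p [557.6  57.3  82.1] F [-0.3  0.4 -0.3] M [-0.01 -0.04  0.02] yaw_ytool -4.45 z [-0.004  0.001 -1.   ]
n 39 53 yaw nose-edge -4.42 side -4.28 nose [578.  319.7] tail [559.3  70.4] tcp ahead -13.1 lat -0.8 axis err nose -1.1 tail -0.5
```

View pics/t5.png

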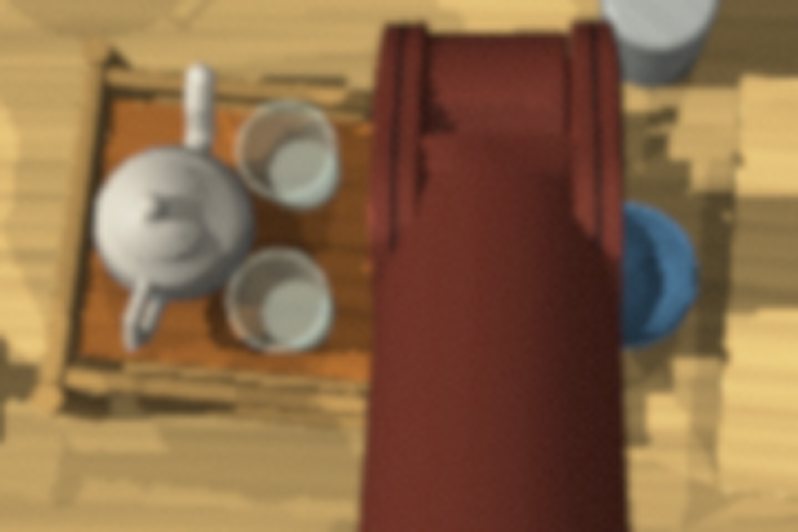

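Nose (px ~105,100 to 80,360) is all but at the end rail, square between the rails. I keep creeping until I feel the rail.

Emit:
play_rows --moves "1 0 0 0 0 0 1;0.5 0 0 0 0 0 1;0 0 0 0 0 0 1"

```text
time_s: 23.37
eef_pos: [0.5577, 0.0586, 0.0821]
tool_rot: [-2.304, -2.131, 0.003]
force: [0.6, 0.1, 0.8]
width: 0.996
grasp_force: 0.2
```

Emit:
play_rows --moves "0.5 0 0 0 0 0 1;0.5 0 0 0 0 0 1;0 0 0 0 0 0 1"

```text
time_s: 23.62
eef_pos: [0.5578, 0.0596, 0.0821]
tool_rot: [-2.304, -2.131, 0.003]
force: [-0.0, -0.8, 0.2]
width: 1.003
grasp_force: 0.3
```

Emit:
play_rows --moves "0.5 0 0 0 0 0 1;0.5 0 0 0 0 0 1;0 0 0 0 0 0 1"

```text
time_s: 23.87
eef_pos: [0.5579, 0.0606, 0.0821]
tool_rot: [-2.304, -2.131, 0.003]
force: [-0.8, -0.1, 1.1]
width: 1.0
grasp_force: 0.3
```

Emit:
play_rows --moves "0.7 0 0 0 0 0 1;0.7 0 0 0 0 0 1;0 0 0 0 0 0 1"

```text
time_s: 24.12
eef_pos: [0.5578, 0.0613, 0.0821]
tool_rot: [-2.304, -2.131, 0.004]
force: [-0.8, -4.1, 0.7]
width: 0.999
grasp_force: 1.9
```

Emit:
play_rows --moves "0.7 0 0 0 0 0 1;0.7 0 0 0 0 0 1;0 0 0 0 0 0 1"

```text
time_s: 24.37
eef_pos: [0.5578, 0.0614, 0.082]
tool_rot: [-2.306, -2.13, 0.006]
force: [-1.8, -7.6, 2.7]
width: 0.999
grasp_force: 3.9
```

```bash
python3 -c "
from h import *
look(None,.107);avg()"
```

```text
t 24.37 p [557.8  61.4  82. ] F [-1.8 -7.6  2.7] M [-1.53  0.32 -0.16] yaw_ytool -4.56 z [-0.005 -0.001 -1.   ]
n 35 51 yaw nose-edge -4.41 side -4.69 nose [579.1 321.9] tail [558.7  72.8] tcp ahead -11.3 lat 0.0 axis err nose -0.1 tail -1.4
F,M avg [-2.01 -7.17  1.78 -1.51  0.36 -0.15] x of press mm 22.0
```

Contact at the end rail at about 7 N, with the nose at y = 322 as expected. I back off softly and lift away.

Emit:
play_rows --moves "-1 0 0 0 0 0 1;-1.5 0 0 0 0 0 1;-6 0 0 0 0 0 1;-15 0 -3 0 0 0 1;-15 0 -15 0 0 0 1;-10 0 -30 0 0 0 1;-10 0 -35 0 0 0 1;-20 0 -30 0 0 0 1"

```text
time_s: 25.18
eef_pos: [0.5522, -0.015, 0.197]
tool_rot: [-2.302, -2.133, 0.002]
force: [1.0, -0.1, -0.1]
width: 1.001
grasp_force: 0.0
```

Emit:
play_rows --moves "-30 0 -25 0 0 0 1;-38 0 -10 0 0 0 1;-38 0 0 0 0 0 1;-38 0 0 0 0 0 1;-38 0 0 0 0 0 1;-20 0 0 0 0 0 1;0 0 0 0 0 0 1"

```text
time_s: 25.77
eef_pos: [0.5344, -0.2237, 0.2306]
tool_rot: [-2.314, -2.123, 0.005]
force: [-0.3, -0.4, -0.5]
width: 1.001
grasp_force: 0.0
```

```bash
python3 -c "
from h import *
im=look(None,.107);im2=r.camera('side')
cv2.imwrite('pics/f.png',np.hstack([cv2.resize(im[165:285,160:330],(440,310),interpolation=2),cv2.resize(im2[130:370,190:450],(336,310),interpolation=2)]))"
```

```text
t 25.77 p [ 534.4 -223.7  230.6] F [-0.3 -0.4 -0.5] M [-0.03  0.03 -0.01] yaw_ytool -4.93 z [-0.003 -0.001 -1.   ]
n 36 59 yaw nose-edge -4.5 side -4.75 nose [579.2 322. ] tail [558.4  72.8] tcp ahead -297.5 lat 0.6 axis err nose -0.1 tail -1.6
```

View pics/f.png

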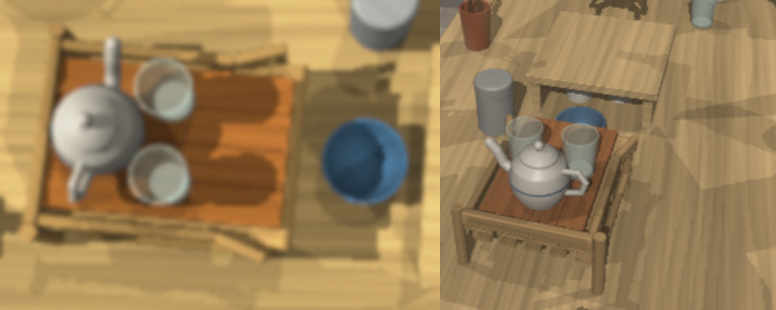

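The tray lies flat on the deck, square between the rails with its nose on the end rail. The pot, both cups, the bowl and the caddy are in place, and the arm is clear.

```bash
python3 -c "
from h import *
print(r.finish_job())"
```

```text
the job is handed in; nothing more can be done
None
```

The tray is fully home on the rack: it lies flat and square between the rails with its nose against the end rail, the tea things look undisturbed in the final pictures, and the job was handed in at about 26 s with the arm clear.

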